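Start the hold-down screw of the lime carving blank

TASK

Pick up the fork driver with the flat red wooden grip and set it squarely over the steel wing screw in the pale lime blank (the one with the carved rose), fully down with the wings in its slot. Then turn it a quarter turn clockwise (seen from above), upright and fully down all the while, and let go, leaving it standing on the screw. Leave the screw in the dark walnut blank alone.

Things in the scene. Friction and masses are not known exactly. Their poses are not given: they have to be found in the camera images.
- driver: Loose fork driver, 105 mm tall, 0.35 kg, upright on its jaws. Origin: centre of underside; z up; x along slot and grip. Two steel jaws 40 mm long (x), 44 over both (y), 26 high; slot between, open along x, 24 mm wide at the mouth, 14 at the top; 52 mm disc, 18 mm shank; flat red wooden grip, 50 (x) x 22 mm (y), z 60 to 105: pinch across y. A round blue-handled hex driver nearby is wrong.
- screw_head (a point): Top centre of the steel wing screw in the pale lime blank: upright flat bar 56 mm long (x), 7 thick (y), 12 high, on an 8 mm neck. z up; x, y turn with it. The point is 20 mm above the blank's flat top (a driver fully down stands on that) and 60 mm above the bench. Blank 160 x 110 x 40 mm, fixed; screw 35 mm from its middle on the robot's side, rose (18 mm high, 30 mm radius) 75 mm beyond.
- screw (a joint): Turn of that screw, rad: 0 at the start, grows clockwise seen from above, cannot turn the other way. Steady resistance 0.08 N m; stays where left; its height does not change. The loose slot gives about 0.3 rad of play, so the screw lags the driver by up to that.
- walnut_screw (a joint): Turn, rad, of the like screw in the dark walnut blank (carved leaf), same size, fixed, to the left or right of the lime one, middles 17 to 35 cm apart. 0 at the start, grows clockwise; leave it alone.
Mind the look-alikes: they are no part of the job. Of the things shaped like the part that bears screw_head, the wooden one is meant. Leave any purple or yellow look-alike of the part that bears walnut_screw alone.

How it is judged:
By the outcome, as a careful person would: the job done as asked, in the order asked, and still so for the second after the job is handed in, with the robot touching nothing.
It also fails if it takes over 43 s, if anything falls off the work surface, if the arm or the gripper's body presses on something with over 40 N, if the wrist force passes 120 N, or if a joint passes its speed limit or range.

ROBOT

A 6-joint arm with a two-finger parallel gripper is mounted at the origin on the work surface. World frame = base frame: x ahead of the robot, y to its left, z up, the work surface at z = 0. Lengths are in mm, angles in degrees, forces in N, time in s.
With the tool pointing down it reaches from about 300 to 850 mm from the base axis. Payload 4.2 kg.
Tool frame: the origin (TCP) lies midway between the tips of the shut fingers; the grasp point (between the pads) lies 19 mm behind it; z points along the fingers, y is the direction in which the jaws open and shut (so a half turn about z gives the same grasp; the last joint's range is limited). The gripper opens to 91 mm and grips with 3 to 60 N. Pads are 32 mm wide; open, the fingers measure 118 mm over their backs; the gripper's body (76 mm by 178 mm) begins 60 mm behind the grasp point.
Start: joints at [62.968, 18.312, 89.639, -0, 72.044, -1.146], TCP at [251.041, 517.321, 213.976] pointing down, gripper open.
Joint ranges: [-177.97, 177.97], [-48.28, 115.42], [12.27, 149.76], [-77.06, 257.06], [2.81, 150.46], [-146.56, 146.56]. Speed limits (degrees/s): [147.25, 147.25, 180, 180, 180, 180].

INTERFACE

Orientations are given as [roll, pitch, yaw] about the fixed x, y, z axes, in that order (R = Rz(yaw) Ry(pitch) Rx(roll)).
In Python, from workcell import env gives the robot as it stands.
- The arm moves only by the shell command python3 -m jog 'ROWS' [FORCE]. ROWS is JSON, a list of rows, each an object of numbers: "dx", "dy", "dz": the shift along the world's x, y, z in m; "wx", "wy", "wz": the turn, a rotation vector about the world's x, y, z in rad; "grip": the gripper's target within -1 to 1 (shut at 1, half-way at 0, fully open at -1). In form: [{"dx": .., "dy": .., "dz": .., "wx": .., "wy": .., "wz": .., "grip": ..}, ...]. A call has 1 to 10 rows; each row shifts and turns the commanded pose from where the row before left it; what a row does not reach is not made up. A row lasts 1/10 s, in which the tool goes at most 50 mm and 8.59 degrees, less where a joint would pass 70% of its speed; a pose out of reach is approached as far as the arm can. A call with a gripper value outside its range is refused whole. The fingers move at their own pace and stop on an object; FORCE is the grip in N (left out, the last holds). Time passes only in rows, so rows that do not move let the fingers close. It gives the time, the measured TCP pose, the force and the opening at its end, in the units of the state.
- env.state(): the state, without advancing time (a new reading comes with each control period).
- env.grab_frame(name): name is "side" or "top"; returns the picture (400x640x3 uint8, red, green, blue); there is no depth.
- env.get_calibration(name): a dict with "fx", "fy", "cx", "cy" (pixels), "k1" (the pictures are not rectified: a ray, as slopes to the right and down, at radius r is drawn at 1 + k1 r^2 times it, then the intrinsics apply), "R" (3x3) and "t" (3): a world point X has camera coordinates R X + t. Camera axes: x right, y down, z forward; pixel columns grow to the right and rows downward; lengths in mm; the calibration is good to about 2 mm. A picture is of the moment at which its call begins. get_calibration takes no time and is no camera call.
- env.job_done(): hands the job in, once; it reports no verdict.
The state is a dict: "time_s": time; "qpos": joint angles; "qvel": joint speeds; "effort": joint torques, N m; "ee_pos": TCP position; "ee_rot": TCP orientation; "force": force on the tool from outside, world axes, zero at the start; "torque": the same for the moment, N m; "gripper_width": finger opening in mm.
Only numpy, scipy, OpenCV 4.12 (cv2) and the standard library are available. Lean on these libraries where they do the work, as an engineer would, in place of code of your own. Each camera call takes 0.05 s, during which the arm holds its last target. There are 200 camera calls.

## Working session

There is one attempt and no reset: what is moved stays moved. The work goes in short steps, Python scripts to look and compute and a shell command to move; the robot and the scene stay as the last step left them, time stands still between calls to the robot, and variables do not carry over. Pictures are saved under pics/ and viewed, about 8 in all and at most 12, crops included, and the job is handed in when it is done.

```bash
mkdir -p pics
cat > h.py <<'E'
import numpy as np, cv2
from workcell import env
def ray(cam,u,v):
    c=env.get_calibration(cam);R=np.array(c['R']);t=np.array(c['t'])
    K=np.array([[c['fx'],0,c['cx']],[0,c['fy'],c['cy']],[0,0,1.]])
    p=cv2.undistortPoints(np.array([[[u,v]]],float),K,np.array([c['k1'],0,0,0,0.]))[0,0] if False else None
    d=np.array([(u-c['cx'])/c['fx'],(v-c['cy'])/c['fy']]);s=d.copy()
    for _ in range(30): s=d/(1+c['k1']*(s@s))
    return -R.T@t, R.T@np.array([s[0],s[1],1])
def onz(cam,u,v,z):
    o,d=ray(cam,u,v); return o+d*(z-o[2])/d[2]
def proj(cam,X):
    c=env.get_calibration(cam);x=np.array(c['R'])@np.array(X,float)+np.array(c['t']);s=x[:2]/x[2];s=s*(1+c['k1']*(s@s))
    return s*[c['fx'],c['fy']]+[c['cx'],c['cy']]
def save(cam,name):
    im=env.grab_frame(cam);cv2.imwrite(f'pics/{name}.png',im[:,:,::-1]);return im
E
python3 - <<'E'
from h import *
for c in('top','side'):
    save(c,c+'0');k=env.get_calibration(c);print(c,k['fx'],k['k1'],-np.array(k['R']).T@k['t'])
print(env.state())
E
```

```text
top 431.0518519176625 -0.10915578651339573 [ 235.14604345  -30.91635132 1121.29734717]
side 395.29515444945514 -0.06467342048912257 [-2.09879632e-01 -6.99635629e+02  5.05577718e+02]
{'time_s': 0.1, 'qpos': array([ 6.29688474e+01,  1.83484374e+01,  8.96985577e+01,  3.72496365e-04,
        7.20441371e+01, -1.14786026e+00]), 'qvel': array([-0.09853643, -0.15363421, -0.17663149,  0.00120466,  0.00551854,
       -0.03616215]), 'effort': array([ 3.66651566e-04, -4.13331842e+01, -2.32511401e+01,  7.27952714e-02,
        4.21830732e-02, -3.45446176e-05]), 'ee_pos': array([250.82280516, 516.91499737, 213.20556602]), 'ee_rot': array([-1.79908893e+02, -2.17971487e-03,  1.54116591e+02]), 'force': array([0.41284146, 0.01043373, 0.61733103]), 'torque': array([ 0.00926704, -0.00544338, -0.03519056]), 'gripper_width': 91.17147307404946}
```

View pics/top0.png

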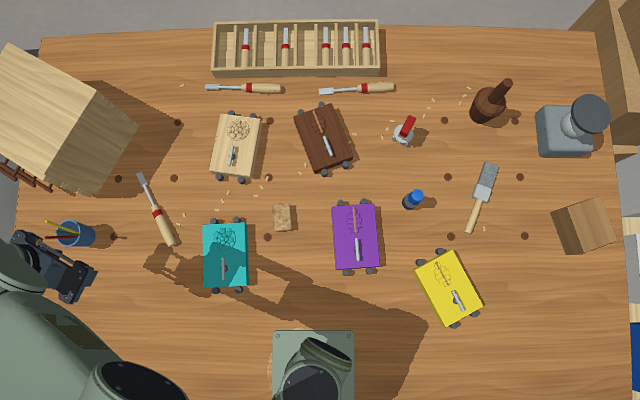

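View pics/side0.png

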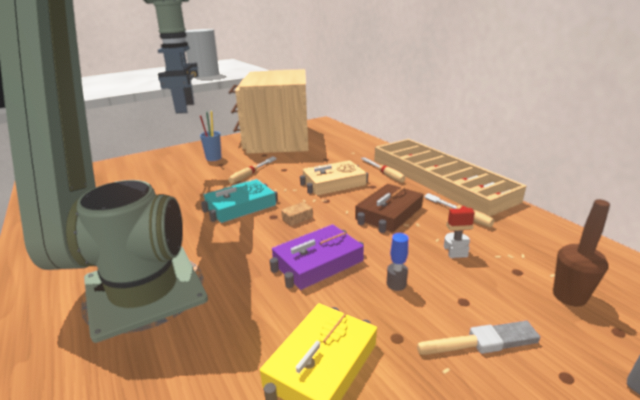

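Top picture: the red-grip fork driver is at (404,130) and the blue hex driver, which is wrong, at (414,199). The pale lime blank with rose is at (237,147), its screw at about (234,155). The teal rose look-alike is at (225,255), walnut with leaf at (325,138), and the purple and yellow look-alikes at (357,235) and (450,288). The lime one is wooden with a rose and the driver has a flat red grip, so those two fit. I'll confirm both in one crop.

Run:
```python
from h import *
t=cv2.imread('pics/top0.png');s=cv2.imread('pics/side0.png')
f=lambda im,x,y,w,h,k:cv2.resize(im[y:y+h,x:x+w],None,fx=k,fy=k,interpolation=cv2.INTER_CUBIC)
a=np.hstack([f(t,205,105,65,80,6)[:480,:390],f(t,380,105,65,80,6)[:480,:390]])
cv2.imwrite('pics/crop0.png',a)
hsv=cv2.cvtColor(t,cv2.COLOR_BGR2HSV)
m=(((hsv[:,:,0]<6)|(hsv[:,:,0]>174))&(hsv[:,:,1]>150)&(hsv[:,:,2]>90)).astype(np.uint8)
m[:,:385]=0;m[:,430:]=0;m[:105]=0;m[160:]=0
print(m.sum(),cv2.minAreaRect(cv2.findNonZero(m)),cv2.boundingRect(m))
for z in(80,105):print(onz('top',404,130,z))
print('screw',onz('top',234,155,60))
```

```text
172 ((407.09869384765625, 125.73565673828125), (7.901060581207275, 21.947391510009766), 28.610462188720703) (399, 115, 17, 22)
[ 600.32603514 -232.22897096   80.        ]
[ 591.55860687 -227.39575449  105.        ]
screw [543.05450373 202.06207586  60.        ]
```

View pics/crop0.png

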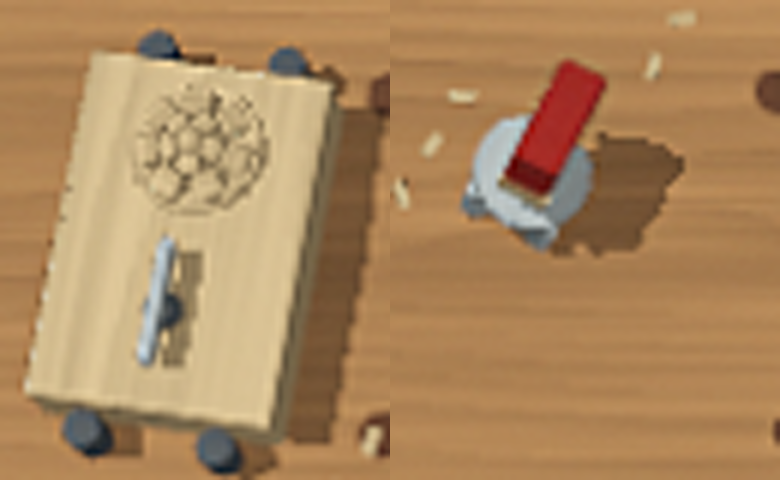

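The crop confirms both: a lime blank with rose and wing screw (bar ends at image ≈(232,145) and (229,165)), and a flat red grip on a disc with forked jaws. Next I'll compute the poses.

Run:
```python
from h import *
def c(x,y,x0): return x0+(x+.5)/6-.5,105+(y+.5)/6-.5
P=lambda x,y,z:onz('top',*c(x-390,y,380),z).round(1)
print('disc',[P(532,172,z) for z in(26,32,40)])
print('top face far corners',P(568,60,105),P(605,80,105)); 
print('lower long edge left',P(501,178,60),P(515,150,105))
a=onz('top',*c(166,240,205),60);b=onz('top',*c(147,362,205),60)
print('bar',a,b,(a+b)/2,np.hypot(*(a-b)[:2]),np.degrees(np.arctan2(a[1]-b[1],a[0]-b[0])))
# lime block edge for yaw: left & right edges z=40
for p,q in(((93,55),(28,388)),((335,88),(275,432))):
    a=onz('top',*c(*p,205),40);b=onz('top',*c(*q,205),40);print('edge',a,b,np.hypot(*(a-b)[:2]),np.degrees(np.arctan2(a[1]-b[1],a[0]-b[0])))
s=cv2.imread('pics/side0.png');hsv=cv2.cvtColor(s,cv2.COLOR_BGR2HSV)
m=(((hsv[:,:,0]<8)|(hsv[:,:,0]>172))&(hsv[:,:,1]>150)&(hsv[:,:,2]>60)).astype(np.uint8)
m[:,:440]=0;m[:,485:]=0;m[:195]=0;m[240:]=0
print(cv2.boundingRect(m),m.sum())
t=cv2.imread('pics/top0.png');h2=cv2.cvtColor(t,cv2.COLOR_BGR2HSV)
m2=(((h2[:,:,0]<8)|(h2[:,:,0]>172))&(h2[:,:,1]>170)&(h2[:,:,2]>60)).astype(np.uint8);m2[:,:385]=0;m2[:,430:]=0;m2[:105]=0;m2[160:]=0
v=t[:,:,2]*m2
for y in range(113,140): print(y,v[y,395:420])
cs=[]
for cam,mm in(('top',m2),('side',m)):
    ys,xs=np.nonzero(mm);cs.append(ray(cam,xs.mean(),ys.mean()));print(cam,xs.mean(),ys.mean())
A=np.array([cs[0][1],-cs[1][1]]).T;l=np.linalg.lstsq(A,cs[1][0]-cs[0][0],rcond=None)[0]
print(cs[0][0]+l[0]*cs[0][1],cs[1][0]+l[1]*cs[1][1])
```

```text
disc [array([ 610.2, -240.3,   26. ]), array([ 608.1, -239.1,   32. ]), array([ 605.4, -237.6,   40. ])]
top face far corners [ 632.  -242.3  105. ] [ 623.2 -257.3  105. ]
lower long edge left [ 595.8 -220.3   60. ] [ 592.6 -218.5  105. ]
bar [571.04778875 207.67626327  60.        ] [516.85392267 213.87261016  60.        ] [543.95085571 210.77443672  60.        ] 54.5469507371297 -6.522684378879245
edge [664.14357752 248.67699487  40.        ] [511.02356153 270.66776276  40.        ] 154.6910894933775 -8.172811547399206
edge [646.74227443 139.23932386  40.        ] [490.46980139 161.40106298  40.        ] 157.83608114583978 -8.0715626896242
(449, 206, 25, 20) 407
113 [0 0 0 0 0 0 0 0 0 0 0 0 0 0 0 0 0 0 0 0 0 0 0 0 0]
114 [0 0 0 0 0 0 0 0 0 0 0 0 0 0 0 0 0 0 0 0 0 0 0 0 0]
115 [  0   0   0   0   0   0   0   0   0   0   0   0   0   0 158 154   0   0
   0   0   0   0   0   0   0]
116 [  0   0   0   0   0   0   0   0   0   0   0   0   0 146 158 159 160   0
   0   0   0   0   0   0   0]
117 [  0   0   0   0   0   0   0   0   0   0   0   0   0 157 160 159 160 158
 158 148   0   0   0   0 
[... 1675 characters left out ...]
  0   0   0
   0   0   0   0   0   0   0]
134 [  0   0   0   0   0 101  99  98 100 101  98  89   0   0   0   0   0   0
   0   0   0   0   0   0   0]
135 [  0   0   0   0   0   0 108 103  98  98 100  91   0   0   0   0   0   0
   0   0   0   0   0   0   0]
136 [  0   0   0   0   0   0   0   0   0 102  91   0   0   0   0   0   0   0
   0   0   0   0   0   0   0]
137 [0 0 0 0 0 0 0 0 0 0 0 0 0 0 0 0 0 0 0 0 0 0 0 0 0]
138 [0 0 0 0 0 0 0 0 0 0 0 0 0 0 0 0 0 0 0 0 0 0 0 0 0]
139 [0 0 0 0 0 0 0 0 0 0 0 0 0 0 0 0 0 0 0 0 0 0 0 0 0]
top 407.24418604651163 125.51744186046511
side 460.81081081081084 216.02457002457
[ 608.23067184 -238.75129811   91.23983573] [ 608.16976346 -238.70003671   91.20743182]
```

Run:
```python
from h import *
def pca(m,z):
    ys,xs=np.nonzero(m);p=np.array([onz('top',x,y,z)[:2] for x,y in zip(xs,ys)])
    r=cv2.minAreaRect(p.astype(np.float32));mu=p.mean(0);w,V=np.linalg.eigh(np.cov((p-mu).T));d=V[:,1]*np.sign(V[0,1])
    print(len(p),mu.round(1),np.sqrt(12*w).round(1),np.degrees(np.arctan2(d[1],d[0])).round(1),r)
t=cv2.imread('pics/top0.png');h=cv2.cvtColor(t,cv2.COLOR_BGR2HSV)
m=(((h[:,:,0]<8)|(h[:,:,0]>172))&(h[:,:,1]>150)&(h[:,:,2]>122)).astype(np.uint8);m[:,:385]=0;m[:,430:]=0;m[:105]=0;m[160:]=0
pca(m,105)
# screw bar: bluish/unsaturated bright pixels in lime blank
m=((t[:,:,0].astype(int)-t[:,:,2]>-5)&(h[:,:,2]>130)).astype(np.uint8);m[:,:222]=0;m[:,245:]=0;m[:142]=0;m[170:]=0
pca(m,60)
```

```text
148 [ 607.2 -238. ] [20.  48.1] -29.4 ((607.3355102539062, -238.08468627929688), (19.919282913208008, 47.356292724609375), 62.361751556396484)
46 [544.1 211.8] [ 5.9 55.1] -8.9 ((543.627197265625, 212.1553497314453), (5.677968502044678, 53.923213958740234), 81.03118133544922)
```

```bash
python3 -m jog '[{"dx":0.02,"dy":-0.04,"grip":-1},{"dx":0.02,"dy":-0.045},{"dx":0.02,"dy":-0.045},{"dx":0.02,"dy":-0.045},{"dx":0.02,"dy":-0.045},{"dx":0.02,"dy":-0.045},{"dx":0.02,"dy":-0.045},{"dx":0.02,"dy":-0.045},{"dx":0.02,"dy":-0.045},{"dx":0.02,"dy":-0.045}]' 20
```

```text
invalid input
```

```bash
python3 -m jog '[{"dx":0.02,"dy":-0.04,"dz":0,"wx":0,"wy":0,"wz":0,"grip":-1},{"dx":0.02,"dy":-0.045,"dz":0,"wx":0,"wy":0,"wz":0,"grip":-1},{"dx":0.02,"dy":-0.045,"dz":0,"wx":0,"wy":0,"wz":0,"grip":-1},{"dx":0.02,"dy":-0.045,"dz":0,"wx":0,"wy":0,"wz":0,"grip":-1},{"dx":0.02,"dy":-0.045,"dz":0,"wx":0,"wy":0,"wz":0,"grip":-1},{"dx":0.02,"dy":-0.045,"dz":0,"wx":0,"wy":0,"wz":0,"grip":-1},{"dx":0.02,"dy":-0.045,"dz":0,"wx":0,"wy":0,"wz":0,"grip":-1},{"dx":0.02,"dy":-0.045,"dz":0,"wx":0,"wy":0,"wz":0,"grip":-1}]' 20
```

```text
time_s: 0.9
ee_pos: [411.2, 160.4, 213.9]
ee_rot: [180.0, -0.0, 154.1]
force: [0.9, -0.2, -0.8]
gripper_width: 91.0
```

```bash
python3 -m jog '[{"dx":0.0215,"dy":-0.044,"dz":0,"wx":0,"wy":0,"wz":0,"grip":-1},{"dx":0.0215,"dy":-0.044,"dz":0,"wx":0,"wy":0,"wz":0,"grip":-1},{"dx":0.0215,"dy":-0.044,"dz":0,"wx":0,"wy":0,"wz":0,"grip":-1},{"dx":0.0215,"dy":-0.044,"dz":0,"wx":0,"wy":0,"wz":0,"grip":-1},{"dx":0.0215,"dy":-0.044,"dz":0,"wx":0,"wy":0,"wz":0,"grip":-1},{"dx":0.0215,"dy":-0.044,"dz":0,"wx":0,"wy":0,"wz":0,"grip":-1},{"dx":0.0215,"dy":-0.044,"dz":0,"wx":0,"wy":0,"wz":-0.027,"grip":-1},{"dx":0.0215,"dy":-0.044,"dz":0,"wx":0,"wy":0,"wz":-0.027,"grip":-1},{"dx":0.0215,"dy":-0.044,"dz":0,"wx":0,"wy":0,"wz":0,"grip":-1},{"dx":0,"dy":0,"dz":0,"wx":0,"wy":0,"wz":0,"grip":-1}]'
```

```text
time_s: 1.9
ee_pos: [606.0, -239.0, 212.0]
ee_rot: [-179.9, 0.0, 150.8]
force: [-0.7, -0.1, 0.1]
gripper_width: 91.4
```

```bash
python3 -m jog '[{"dx":0.0015,"dy":0.0005,"dz":-0.025,"wx":0,"wy":0,"wz":0,"grip":-1},{"dx":0,"dy":0,"dz":-0.025,"wx":0,"wy":0,"wz":0,"grip":-1},{"dx":0,"dy":0,"dz":-0.025,"wx":0,"wy":0,"wz":0,"grip":-1},{"dx":0,"dy":0,"dz":-0.02,"wx":0,"wy":0,"wz":0,"grip":-1},{"dx":0,"dy":0,"dz":-0.015,"wx":0,"wy":0,"wz":0,"grip":-1},{"dx":0,"dy":0,"dz":-0.01,"wx":0,"wy":0,"wz":0,"grip":-1},{"dx":0,"dy":0,"dz":0,"wx":0,"wy":0,"wz":0,"grip":-1}]'; python3 -c "
from h import *
im=save('side','side1');cv2.imwrite('pics/side1c.png',cv2.resize(im[120:290,370:560,::-1],None,fx=3,fy=3))"
```

```text
time_s: 2.6
ee_pos: [604.9, -232.2, 92.4]
ee_rot: [-180.0, -0.2, 151.0]
force: [0.7, -0.4, 0.1]
gripper_width: 91.4
```

View pics/side1c.png

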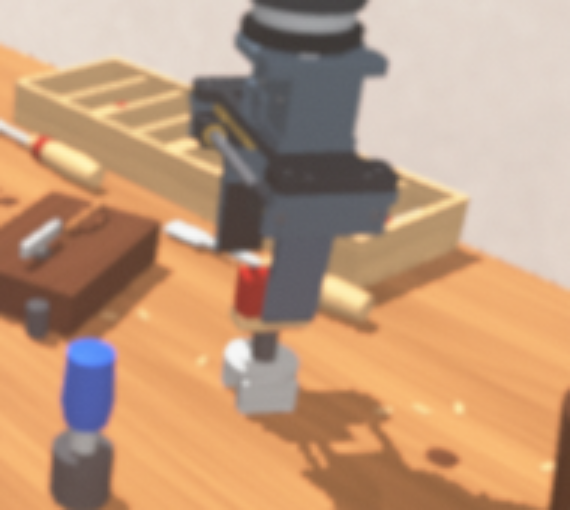

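The crop shows the open fingers straddling the red grip (≈(252,290) in the crop) with no contact. The reading has drifted about 6 mm in y, so I'll check it.

```bash
python3 -c "
from h import *
for i in range(2):
  s=env.state();print(s['time_s'],s['ee_pos'],s['ee_rot'],s['qpos'],s['force']);env.grab_frame('side')"; python3 -m jog '[{"dx":0,"dy":0,"dz":0,"wx":0,"wy":0,"wz":0,"grip":-1},{"dx":0,"dy":0,"dz":0,"wx":0,"wy":0,"wz":0,"grip":-1}]'
```

```text
2.65 [ 605.66803546 -232.63972329   93.59821495] [ 1.79998111e+02 -7.55262012e-02  1.51038555e+02] [-2.20332897e+01  3.00271908e+01  8.88440706e+01  1.25352458e-02
  6.12034861e+01 -8.30778888e+01] [0.27078263 0.21445042 0.18639008]
2.7 [ 606.26919791 -232.99325491   94.42897882] [1.79986859e+02 2.98311680e-02 1.51031757e+02] [-2.20415112e+01  2.99897270e+01  8.87781252e+01  1.07814463e-02
  6.12009499e+01 -8.30784629e+01] [-0.23484525 -0.07070016  0.53563393]
time_s: 2.95
ee_pos: [606.5, -233.3, 94.9]
ee_rot: [180.0, 0.1, 151.0]
force: [-0.5, 0.1, -0.5]
gripper_width: 91.3
```

Settled, it matches the commanded sum; the earlier reading was lag and overshoot. I'll correct by −5 mm in y, descend, and grip.

```bash
python3 -m jog '[{"dx":0.001,"dy":-0.005,"dz":0,"wx":0,"wy":0,"wz":0,"grip":-1},{"dx":0,"dy":0,"dz":-0.01,"wx":0,"wy":0,"wz":0,"grip":-1},{"dx":0,"dy":0,"dz":-0.01,"wx":0,"wy":0,"wz":0,"grip":-1},{"dx":0,"dy":0,"dz":-0.01,"wx":0,"wy":0,"wz":0,"grip":-1},{"dx":0,"dy":0,"dz":0,"wx":0,"wy":0,"wz":0,"grip":-1},{"dx":0,"dy":0,"dz":0,"wx":0,"wy":0,"wz":0,"grip":-1},{"dx":0,"dy":0,"dz":0,"wx":0,"wy":0,"wz":0,"grip":0.3},{"dx":0,"dy":0,"dz":0,"wx":0,"wy":0,"wz":0,"grip":1},{"dx":0,"dy":0,"dz":0,"wx":0,"wy":0,"wz":0,"grip":1},{"dx":0,"dy":0,"dz":0,"wx":0,"wy":0,"wz":0,"grip":1}]' 25;python3 -m jog '[{"dx":0,"dy":0,"dz":0,"wx":0,"wy":0,"wz":0,"grip":1},{"dx":0,"dy":0,"dz":0,"wx":0,"wy":0,"wz":0,"grip":1},{"dx":0,"dy":0,"dz":0,"wx":0,"wy":0,"wz":0,"grip":1}]' 40
```

```text
time_s: 3.95
ee_pos: [607.2, -238.2, 64.3]
ee_rot: [180.0, 0.0, 151.0]
force: [-0.0, -0.6, 0.5]
gripper_width: 62.3
time_s: 4.25
ee_pos: [607.0, -238.2, 64.0]
ee_rot: [180.0, 0.0, 151.0]
force: [0.5, -0.8, -1.3]
gripper_width: 38.1
```

```bash
python3 -m jog '[{"dx":0,"dy":0,"dz":0,"wx":0,"wy":0,"wz":0,"grip":1},{"dx":0,"dy":0,"dz":0,"wx":0,"wy":0,"wz":0,"grip":1},{"dx":0,"dy":0,"dz":0,"wx":0,"wy":0,"wz":0,"grip":1},{"dx":0,"dy":0,"dz":0,"wx":0,"wy":0,"wz":0,"grip":1},{"dx":0,"dy":0,"dz":0,"wx":0,"wy":0,"wz":0,"grip":1}]'
```

```text
time_s: 4.75
ee_pos: [607.1, -238.1, 63.9]
ee_rot: [180.0, -0.0, 151.0]
force: [0.1, 0.7, -0.5]
gripper_width: 22.0
```

Gripped at 22.0 mm, which matches the grip. Lift.

```bash
python3 -m jog '[{"dx":0,"dy":0,"dz":0.01,"wx":0,"wy":0,"wz":0,"grip":1},{"dx":0,"dy":0,"dz":0.02,"wx":0,"wy":0,"wz":0,"grip":1},{"dx":0,"dy":0,"dz":0.025,"wx":0,"wy":0,"wz":0,"grip":1},{"dx":0,"dy":0,"dz":0.025,"wx":0,"wy":0,"wz":0,"grip":1},{"dx":0,"dy":0,"dz":0.025,"wx":0,"wy":0,"wz":0,"grip":1},{"dx":0,"dy":0,"dz":0.015,"wx":0,"wy":0,"wz":0,"grip":1},{"dx":0,"dy":0,"dz":0,"wx":0,"wy":0,"wz":0,"grip":1}]'; python3 -m jog '[{"dx":-0.003,"dy":0.015,"dz":0,"wx":0,"wy":0,"wz":0,"grip":1},{"dx":-0.005,"dy":0.035,"dz":0,"wx":0,"wy":0,"wz":0.03,"grip":1},{"dx":-0.005,"dy":0.035,"dz":0,"wx":0,"wy":0,"wz":0.04,"grip":1},{"dx":-0.005,"dy":0.035,"dz":0,"wx":0,"wy":0,"wz":0.04,"grip":1},{"dx":-0.005,"dy":0.035,"dz":0,"wx":0,"wy":0,"wz":0.04,"grip":1},{"dx":-0.005,"dy":0.035,"dz":0,"wx":0,"wy":0,"wz":0.04,"grip":1},{"dx":-0.005,"dy":0.035,"dz":0,"wx":0,"wy":0,"wz":0.04,"grip":1},{"dx":-0.005,"dy":0.035,"dz":0,"wx":0,"wy":0,"wz":0.04,"grip":1},{"dx":-0.005,"dy":0.035,"dz":0,"wx":0,"wy":0,"wz":0.04,"grip":1},{"dx":-0.005,"dy":0.035,"dz":0,"wx":0,"wy":0,"wz":0.04,"grip":1}]'
```

```text
time_s: 5.45
ee_pos: [608.1, -238.8, 186.9]
ee_rot: [180.0, 0.3, 151.0]
force: [0.1, 0.1, -3.0]
gripper_width: 21.8
time_s: 6.45
ee_pos: [556.8, 93.8, 182.3]
ee_rot: [-180.0, -0.2, 171.2]
force: [0.8, -0.3, -2.9]
gripper_width: 22.0
```

```bash
python3 -m jog '[{"dx":-0.005,"dy":0.035,"dz":0,"wx":0,"wy":0,"wz":0,"grip":1},{"dx":-0.005,"dy":0.035,"dz":0,"wx":0,"wy":0,"wz":0,"grip":1},{"dx":-0.005,"dy":0.03,"dz":0,"wx":0,"wy":0,"wz":0,"grip":1},{"dx":0,"dy":0.02,"dz":-0.01,"wx":0,"wy":0,"wz":0,"grip":1},{"dx":0,"dy":0,"dz":-0.02,"wx":0,"wy":0,"wz":0,"grip":1},{"dx":0,"dy":0,"dz":-0.015,"wx":0,"wy":0,"wz":0,"grip":1},{"dx":0,"dy":0,"dz":0,"wx":0,"wy":0,"wz":0,"grip":1},{"dx":0,"dy":0,"dz":0,"wx":0,"wy":0,"wz":0,"grip":1},{"dx":0,"dy":0,"dz":0,"wx":0,"wy":0,"wz":0,"grip":1},{"dx":0,"dy":0,"dz":0,"wx":0,"wy":0,"wz":0,"grip":1}]'; python3 -c "
from h import *
im=save('side','side2');t=save('top','top2')
a=cv2.resize(im[100:220,270:400,::-1],None,fx=4,fy=4);b=cv2.resize(t[100:220,190:260,::-1],None,fx=4,fy=4)
cv2.imwrite('pics/c2.png',np.hstack([a,b]))"
```

```text
time_s: 7.45
ee_pos: [544.4, 211.9, 139.8]
ee_rot: [179.9, 0.1, 171.1]
force: [0.4, 0.6, -4.1]
gripper_width: 21.8
```

View pics/c2.png

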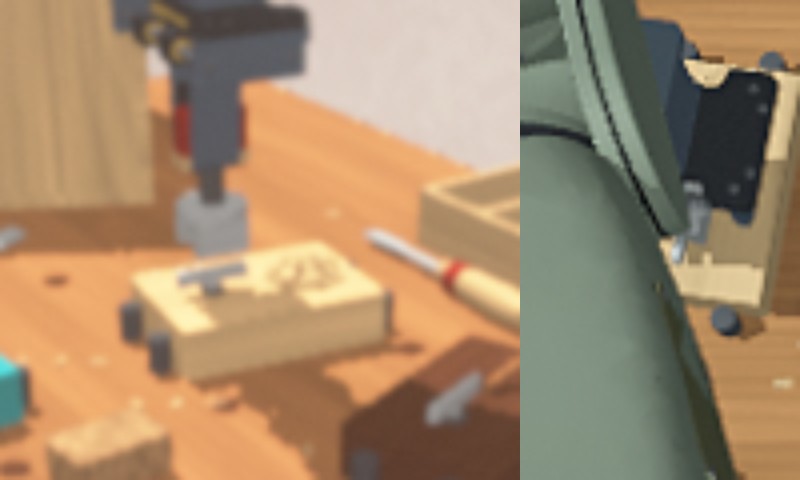

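The right half (top) shows the arm hiding most of the blank. The left half (side) shows the driver hanging over the bar: bar ends at ≈(180,278) and (245,268), jaws centred at ≈(212,245). I'll check laterally by rays.

Run:
```python
from h import *
f=lambda X:[4*(p+.5)-.5 for p in proj('side',X)-np.array([270,100])]
S=np.array([544,211.7,60]);d=np.array([np.cos(np.radians(-8.9)),np.sin(np.radians(-8.9)),0])
print('bar top ends/centre pred',f(S-28*d),f(S+28*d),f(S))
print('bar bottom',f(S-28*d-[0,0,12]),f(S+28*d-[0,0,12]))
D=np.array([544.3,211.8,76]);n=np.array([-d[1],d[0],0])
print('jaw near lower corners',f(D-20*d-22*n),f(D+20*d-22*n),'shank',f(D+[0,0,45]))
im=cv2.imread('pics/side2.png').astype(int)
for v in(144,146,148,160,162,164,167,168,169): print(v,[tuple(im[v,u]) [0]for u in range(308,340)])
```

```text
bar top ends/centre pred [np.float64(174.9147505790097), np.float64(274.89606579568874)] [np.float64(246.2395880469369), np.float64(262.081950512229)] [np.float64(210.85885378558805), np.float64(268.43380880635095)]
bar bottom [np.float64(175.42272005639984), np.float64(290.2009380728548)] [np.float64(246.40402746573614), np.float64(277.20774619637905)]
jaw near lower corners [np.float64(196.38704490630425), np.float64(262.99868269570993)] [np.float64(248.3464953505595), np.float64(253.76097644471668)] shank [np.float64(209.39978489045234), np.float64(188.7097801880185)]
144 [np.int64(90), np.int64(76), np.int64(74), np.int64(74), np.int64(75), np.int64(74), np.int64(75), np.int64(75), np.int64(74), np.int64(74), np.int64(72), np.int64(73), np.int64(75), np.int64(79), np.int64(79), np.int64(78), np.int64(76), np.int64(79), np.int64(92), np.int64(102), np.int64(104), np.int64(102), np.int64(102), np.int64(100), np.int64(100), np.int64(99), np.int64(101), np.int64(102), np.int64(102), np.int64(105), np.int64(105), np.int64(106)]
146 [np.int64(87), np.int64(75), np.int64(73), np.int64(7
[... 3070 characters left out ...]
147), np.int64(148), np.int64(147), np.int64(148), np.int64(149), np.int64(149), np.int64(157), np.int64(170), np.int64(181), np.int64(185), np.int64(178), np.int64(161), np.int64(148), np.int64(142), np.int64(143)]
169 [np.int64(179), np.int64(179), np.int64(178), np.int64(180), np.int64(179), np.int64(177), np.int64(174), np.int64(171), np.int64(165), np.int64(159), np.int64(153), np.int64(148), np.int64(146), np.int64(146), np.int64(148), np.int64(146), np.int64(145), np.int64(147), np.int64(152), np.int64(157), np.int64(160), np.int64(161), np.int64(162), np.int64(165), np.int64(174), np.int64(179), np.int64(181), np.int64(173), np.int64(159), np.int64(146), np.int64(142), np.int64(143)]
```

Predictions and pixels agree to about 1 px. Descend, watching the force.

```bash
python3 -m jog '[{"dx":0,"dy":0,"dz":-0.008,"wx":0,"wy":0,"wz":0,"grip":1},{"dx":0,"dy":0,"dz":-0.008,"wx":0,"wy":0,"wz":0,"grip":1},{"dx":0,"dy":0,"dz":-0.006,"wx":0,"wy":0,"wz":0,"grip":1},{"dx":0,"dy":0,"dz":0,"wx":0,"wy":0,"wz":0,"grip":1},{"dx":0,"dy":0,"dz":0,"wx":0,"wy":0,"wz":0,"grip":1}]';python3 -m jog '[{"dx":0,"dy":0,"dz":-0.005,"wx":0,"wy":0,"wz":0,"grip":1},{"dx":0,"dy":0,"dz":-0.004,"wx":0,"wy":0,"wz":0,"grip":1},{"dx":0,"dy":0,"dz":0,"wx":0,"wy":0,"wz":0,"grip":1},{"dx":0,"dy":0,"dz":0,"wx":0,"wy":0,"wz":0,"grip":1},{"dx":0,"dy":0,"dz":0,"wx":0,"wy":0,"wz":0,"grip":1}]'
```

```text
time_s: 8.05
ee_pos: [544.0, 211.8, 116.6]
ee_rot: [-180.0, -0.0, 171.1]
force: [-0.3, -0.6, -3.1]
gripper_width: 21.7
time_s: 8.55
ee_pos: [544.2, 211.9, 108.1]
ee_rot: [180.0, 0.0, 171.1]
force: [-0.3, 0.1, -2.9]
gripper_width: 21.9
```

No contact so far; the bottom is at about 44 mm and the bar is 16 mm into the slot. Ease down to the blank's top.

```bash
python3 -m jog '[{"dx":0,"dy":0,"dz":-0.003,"wx":0,"wy":0,"wz":0,"grip":1},{"dx":0,"dy":0,"dz":0,"wx":0,"wy":0,"wz":0,"grip":1},{"dx":0,"dy":0,"dz":0,"wx":0,"wy":0,"wz":0,"grip":1},{"dx":0,"dy":0,"dz":0,"wx":0,"wy":0,"wz":0,"grip":1}]';python3 -m jog '[{"dx":0,"dy":0,"dz":-0.001,"wx":0,"wy":0,"wz":0,"grip":1},{"dx":0,"dy":0,"dz":0,"wx":0,"wy":0,"wz":0,"grip":1},{"dx":0,"dy":0,"dz":0,"wx":0,"wy":0,"wz":0,"grip":1},{"dx":0,"dy":0,"dz":0,"wx":0,"wy":0,"wz":0,"grip":1}]'
```

```text
time_s: 8.95
ee_pos: [544.1, 211.8, 105.0]
ee_rot: [180.0, 0.0, 171.1]
force: [-0.0, 0.3, -3.7]
gripper_width: 22.2
time_s: 9.35
ee_pos: [544.0, 211.8, 104.0]
ee_rot: [180.0, -0.0, 171.1]
force: [-1.4, 0.6, -2.5]
gripper_width: 21.7
```

```bash
python3 -m jog '[{"dx":0,"dy":0,"dz":-0.0005,"wx":0,"wy":0,"wz":0,"grip":1},{"dx":0,"dy":0,"dz":0,"wx":0,"wy":0,"wz":0,"grip":1},{"dx":0,"dy":0,"dz":0,"wx":0,"wy":0,"wz":0,"grip":1},{"dx":0,"dy":0,"dz":0,"wx":0,"wy":0,"wz":0,"grip":1}]';python3 -m jog '[{"dx":0,"dy":0,"dz":-0.0005,"wx":0,"wy":0,"wz":0,"grip":1},{"dx":0,"dy":0,"dz":0,"wx":0,"wy":0,"wz":0,"grip":1},{"dx":0,"dy":0,"dz":0,"wx":0,"wy":0,"wz":0,"grip":1},{"dx":0,"dy":0,"dz":0,"wx":0,"wy":0,"wz":0,"grip":1}]'
```

```text
time_s: 9.75
ee_pos: [544.1, 211.8, 103.9]
ee_rot: [180.0, 0.0, 171.1]
force: [-1.1, 0.3, 1.5]
gripper_width: 22.0
time_s: 10.15
ee_pos: [544.1, 211.8, 103.9]
ee_rot: [180.0, 0.0, 171.1]
force: [-2.0, 0.5, 5.4]
gripper_width: 21.4
```

Fully down: contact at z≈103.9 as predicted, pressing about 8 N. Now turn clockwise about 97° (90 plus some of the play).

```bash
python3 -m jog '[{"dx":0,"dy":0,"dz":0,"wx":0,"wy":0,"wz":-0.09,"grip":1},{"dx":0,"dy":0,"dz":0,"wx":0,"wy":0,"wz":-0.09,"grip":1},{"dx":0,"dy":0,"dz":0,"wx":0,"wy":0,"wz":-0.09,"grip":1},{"dx":0,"dy":0,"dz":0,"wx":0,"wy":0,"wz":-0.09,"grip":1},{"dx":0,"dy":0,"dz":0,"wx":0,"wy":0,"wz":-0.09,"grip":1},{"dx":0,"dy":0,"dz":0,"wx":0,"wy":0,"wz":-0.09,"grip":1},{"dx":0,"dy":0,"dz":0,"wx":0,"wy":0,"wz":0,"grip":1},{"dx":0,"dy":0,"dz":0,"wx":0,"wy":0,"wz":0,"grip":1}]'; python3 -c "
from h import *
s=env.state();print(s['torque'],s['qpos'])"
```

```text
time_s: 10.95
ee_pos: [545.8, 212.9, 103.9]
ee_rot: [179.7, 0.1, 140.2]
force: [3.7, 3.1, 3.2]
gripper_width: 21.6
[ 0.57601745 -0.61974206  0.00090518] [ 2.01553703e+01  2.41899755e+01  9.75068435e+01  5.62992762e-02
  5.80149469e+01 -3.00947533e+01]
```

```bash
python3 -m jog '[{"dx":0,"dy":0,"dz":0,"wx":0,"wy":0,"wz":-0.09,"grip":1},{"dx":0,"dy":0,"dz":0,"wx":0,"wy":0,"wz":-0.09,"grip":1},{"dx":0,"dy":0,"dz":0,"wx":0,"wy":0,"wz":-0.09,"grip":1},{"dx":0,"dy":0,"dz":0,"wx":0,"wy":0,"wz":-0.09,"grip":1},{"dx":0,"dy":0,"dz":0,"wx":0,"wy":0,"wz":-0.09,"grip":1},{"dx":0,"dy":0,"dz":0,"wx":0,"wy":0,"wz":-0.09,"grip":1},{"dx":0,"dy":0,"dz":0,"wx":0,"wy":0,"wz":0,"grip":1},{"dx":0,"dy":0,"dz":0,"wx":0,"wy":0,"wz":0,"grip":1}]';  python3 -m jog '[{"dx":0,"dy":0,"dz":0,"wx":0,"wy":0,"wz":-0.09,"grip":1},{"dx":0,"dy":0,"dz":0,"wx":0,"wy":0,"wz":-0.09,"grip":1},{"dx":0,"dy":0,"dz":0,"wx":0,"wy":0,"wz":-0.09,"grip":1},{"dx":0,"dy":0,"dz":0,"wx":0,"wy":0,"wz":-0.09,"grip":1},{"dx":0,"dy":0,"dz":0,"wx":0,"wy":0,"wz":-0.09,"grip":1},{"dx":0,"dy":0,"dz":0,"wx":0,"wy":0,"wz":-0.09,"grip":1},{"dx":0,"dy":0,"dz":0,"wx":0,"wy":0,"wz":-0.07,"grip":1},{"dx":0,"dy":0,"dz":0,"wx":0,"wy":0,"wz":0,"grip":1},{"dx":0,"dy":0,"dz":0,"wx":0,"wy":0,"wz":0,"grip":1},{"dx":0,"dy":0,"dz":0,"wx":0,"wy":0,"wz":0,"grip":1}]';python3 -c "
from h import *
im=save('side','side3')
s=env.state();print(s['torque'])
cv2.imwrite('pics/c3.png',cv2.resize(im[100:220,270:400,::-1],None,fx=5,fy=5))"
```

```text
time_s: 11.75
ee_pos: [545.9, 212.3, 104.0]
ee_rot: [179.7, 0.0, 109.3]
force: [3.8, 2.4, 3.7]
gripper_width: 21.7
time_s: 12.75
ee_pos: [545.1, 210.8, 103.9]
ee_rot: [179.8, 0.0, 74.4]
force: [4.0, -2.2, 6.5]
gripper_width: 21.8
[-0.52441958 -0.72278859 -0.00162249]
```

View pics/c3.png

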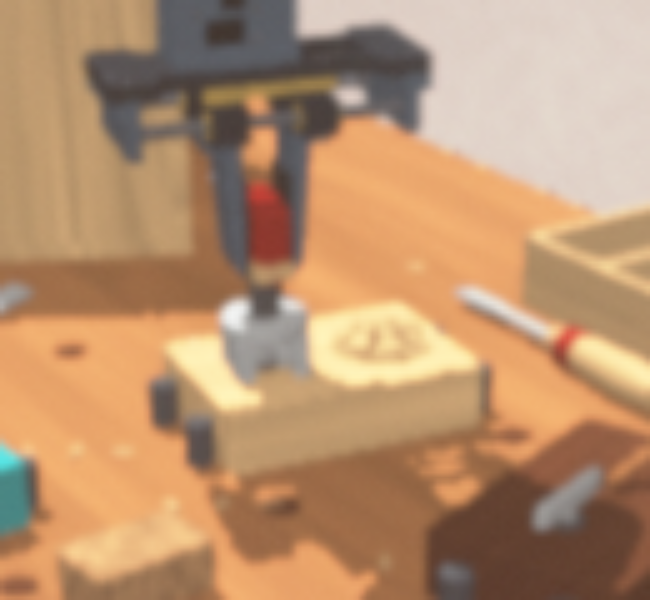

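The driver stands on the blank at ≈(265,340) in the crop, turned, with its slot facing the camera. I'll enlarge the slot to see whether the wing followed.

```bash
python3 -c "
from h import *
im=cv2.imread('pics/side3.png')
cv2.imwrite('pics/c3b.png',cv2.resize(im[155:182,306:340],None,fx=18,fy=18,interpolation=cv2.INTER_CUBIC))
D=np.array([545,211,40.]);a=np.radians(74.4);d=np.array([np.cos(a),np.sin(a),0])
f=lambda X:((proj('side',X)-[306,155]+.5)*18-.5).round()
for z in (12+.0,20): 
  for da in(0,8,16): 
    b=np.radians(74.4+da);e=-28*np.array([np.cos(b),np.sin(b),0]);print(z,da,f(D+e+[0,0,z]))
n=np.array([-d[1],d[0],0])
print([f(D-20*d+s*n) for s in(-22,-12,12,22)])"
```

```text
12.0 0 [359. 332.]
12.0 8 [382. 328.]
12.0 16 [404. 323.]
20 0 [358. 285.]
20 8 [382. 281.]
20 16 [403. 276.]
[array([478., 364.]), array([418., 372.]), array([274., 391.]), array([214., 399.])]
```

View pics/c3b.png

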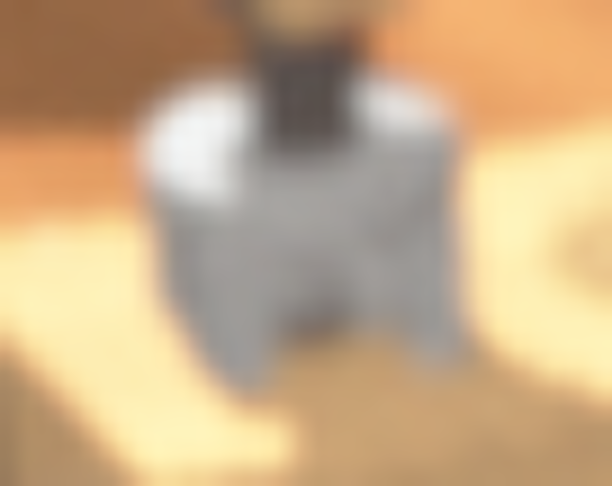

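The dark gap in the slot is only at x≈280–350. The area at ≈(360–410, 280–335), where a wing 8–16° behind should appear, is filled grey. So the wing sits in the slot and has followed to about 80°, the expected lag, with the jaws flat on the blank. Release and rise.

```bash
python3 -m jog '[{"dx":0,"dy":0,"dz":0,"wx":0,"wy":0,"wz":0,"grip":0.4},{"dx":0,"dy":0,"dz":0,"wx":0,"wy":0,"wz":0,"grip":0.2},{"dx":0,"dy":0,"dz":0,"wx":0,"wy":0,"wz":0,"grip":-0.2},{"dx":0,"dy":0,"dz":0,"wx":0,"wy":0,"wz":0,"grip":-0.4},{"dx":0,"dy":0,"dz":0,"wx":0,"wy":0,"wz":0,"grip":-0.4},{"dx":0,"dy":0,"dz":0,"wx":0,"wy":0,"wz":0,"grip":-0.4},{"dx":0,"dy":0,"dz":0,"wx":0,"wy":0,"wz":0,"grip":-0.4},{"dx":0,"dy":0,"dz":0,"wx":0,"wy":0,"wz":0,"grip":-0.4}]'
```

```text
time_s: 13.6
ee_pos: [544.0, 211.8, 102.9]
ee_rot: [-180.0, 0.0, 74.2]
force: [-0.1, -0.2, 1.0]
gripper_width: 63.9
```

```bash
python3 -m jog '[{"dx":0,"dy":0,"dz":0.01,"wx":0,"wy":0,"wz":0,"grip":-0.4},{"dx":0,"dy":0,"dz":0.02,"wx":0,"wy":0,"wz":0,"grip":-0.4},{"dx":0,"dy":0,"dz":0.03,"wx":0,"wy":0,"wz":0,"grip":-0.4},{"dx":0,"dy":0,"dz":0.04,"wx":0,"wy":0,"wz":0,"grip":-0.4},{"dx":0,"dy":0,"dz":0.04,"wx":0,"wy":0,"wz":0,"grip":-0.4},{"dx":-0.03,"dy":0.03,"dz":0,"wx":0,"wy":0,"wz":0,"grip":-0.4},{"dx":-0.035,"dy":0.035,"dz":0,"wx":0,"wy":0,"wz":0,"grip":-0.4},{"dx":-0.035,"dy":0.035,"dz":0,"wx":0,"wy":0,"wz":0,"grip":-0.4},{"dx":-0.035,"dy":0.035,"dz":0,"wx":0,"wy":0,"wz":0,"grip":-0.4},{"dx":-0.035,"dy":0.035,"dz":0,"wx":0,"wy":0,"wz":0,"grip":-0.4}]';python3 -m jog '[{"dx":-0.035,"dy":0.035,"dz":0,"wx":0,"wy":0,"wz":0,"grip":-0.4},{"dx":-0.035,"dy":0.035,"dz":0,"wx":0,"wy":0,"wz":0,"grip":-0.4},{"dx":0,"dy":0,"dz":0,"wx":0,"wy":0,"wz":0,"grip":-0.4},{"dx":0,"dy":0,"dz":0,"wx":0,"wy":0,"wz":0,"grip":-0.4}]'
python3 -c "
from h import *
im=save('side','side4');t=save('top','top4')
a=cv2.resize(im[110:210,270:400,::-1],None,fx=4,fy=4);b=cv2.resize(t[105:185,205:270,::-1],None,fx=5,fy=5,interpolation=cv2.INTER_CUBIC)[:400,:280]
cv2.imwrite('pics/c4.png',np.hstack([a,b]))"
```

```text
time_s: 14.6
ee_pos: [372.6, 382.9, 244.1]
ee_rot: [180.0, -0.1, 74.2]
force: [1.1, 1.2, 0.6]
gripper_width: 64.1
time_s: 15.0
ee_pos: [303.4, 452.3, 243.6]
ee_rot: [179.9, -0.0, 74.4]
force: [0.4, 0.2, 0.5]
gripper_width: 63.9
```

View pics/c4.png

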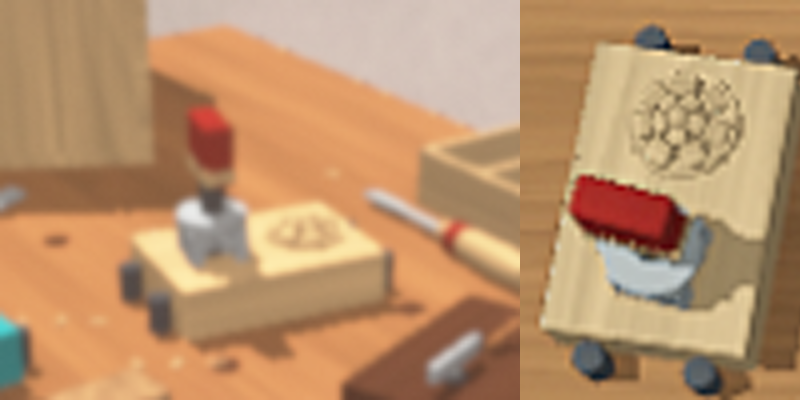

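The driver stands upright and free on the blank; the wing tip shows at ≈(700,235) beside the jaws. A last numeric check.

Run:
```python
from h import *
p=onz('top',240.7,151,60);d=p[:2]-[544,211.7];print('tip',p,np.hypot(*d),np.degrees(np.arctan2(d[1],d[0])))
t=cv2.imread('pics/top4.png');h=cv2.cvtColor(t,cv2.COLOR_BGR2HSV)
m=((h[:,:,0]<8)|(h[:,:,0]>172))&(h[:,:,1]>150)&(h[:,:,2]>122);m[:,:205]=0;m[:,250:]=0;m[:130]=0;m[170:]=0
ys,xs=np.nonzero(m);P=np.array([onz('top',x,y,145)[:2] for x,y in zip(xs,ys)],np.float32);print(cv2.minAreaRect(P))
```

```text
tip [553.54209617 184.99638263  60.        ] 28.35727032140325 -70.3364908325831
((541.5741577148438, 207.3930206298828), (46.73508834838867, 20.7580509185791), 74.95980834960938)
```

The tip angle, −70°, fits the jaw corner (expected at about −57°, radius 30) rather than the wing. One enlarged view to settle it.

Run:
```python
from h import *
t=cv2.imread('pics/top4.png');s=cv2.imread('pics/side4.png')
a=cv2.resize(t[140:170,215:250],None,fx=13,fy=13,interpolation=cv2.INTER_CUBIC)[:390,:400]
b=cv2.resize(s[155:182,306:336],None,fx=13,fy=13,interpolation=cv2.INTER_CUBIC)[:351]
b=cv2.copyMakeBorder(b,0,390-b.shape[0],0,0,cv2.BORDER_CONSTANT)
cv2.imwrite('pics/c5.png',np.hstack([a,b]))
ft=lambda X:((proj('top',X)-[215,140]+.5)*13).round(); fs=lambda X:((proj('side',X)-[306,155]+.5)*13+[400,0]).round()
C=np.array([543.5,210.5,0])
for turn in(60,75,80,90):
    g=np.radians(-8.9-turn);e=np.array([np.cos(g),np.sin(g),0])*28
    print(turn,ft(C+e+[0,0,60]),fs(C+e+[0,0,60]),fs(C+e+[0,0,48]))
g=np.radians(-105.5);d=np.array([np.cos(g),np.sin(g),0]);n=np.array([-d[1],d[0],0])
for y in(22,7,-7,-22):print('jaw',y,ft(C+20*d+y*n+[0,0,66]),fs(C+20*d+y*n+[0,0,66]))
for y in(22,12,-12,-22):print('jawbot',y,ft(C+20*d+y*n+[0,0,40]),fs(C+20*d+y*n+[0,0,40]))
```

```text
60 [344. 149.] [721. 189.] [721. 240.]
75 [351. 184.] [697. 199.] [698. 249.]
80 [351. 196.] [688. 202.] [689. 252.]
90 [349. 219.] [669. 206.] [670. 257.]
jaw 22 [334. 112.] [740. 157.]
jaw 7 [311. 183.] [675. 166.]
jaw -7 [290. 250.] [613. 174.]
jaw -22 [267. 321.] [547. 182.]
jawbot 22 [359. 150.] [741. 265.]
jawbot 12 [344. 196.] [698. 271.]
jawbot -12 [309. 308.] [594. 285.]
jawbot -22 [294. 355.] [550. 291.]
```

View pics/c5.png

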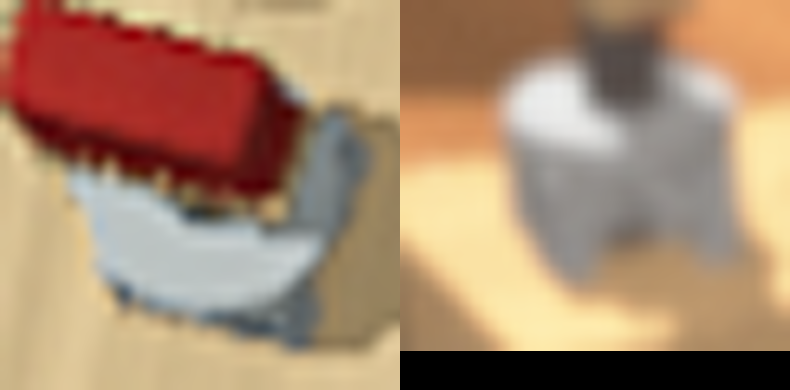

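The enlargement fits. In the top view, grey runs on past the jaw's inner corner (344,196) to about y=230, where a wing turned 80–90° belongs (351,196)–(349,219). In the side view the slot is filled at x≈665–705 (80° predicts 688). The jaws are flat on the blank. Hand in.

```bash
python3 -c "
from h import *
print(env.state()['time_s'],env.job_done())"
```

```text
the job is handed in; nothing more can be done
15.1 None
```

I put the red-grip fork driver over the wing screw in the lime blank, turned it about 97° clockwise, let go, and handed the job in at 15.1 s. It was pressed fully down at 6–10 N throughout the turn. I never touched the walnut screw.

**Last checks that agreed:**
- The driver stands free and upright, with its jaws on the blank, and its grip now lies at a yaw of about 75°.
- The wing is in the slot at roughly 80–85° of turn. That is judged from blurred pixels, and it fits the expected lag.

**Checks that disagreed:**
- **Wing tip:** my first reading gave only about 61° of turn. I took it to be a jaw corner, because the enlarged view fitted 80–90°.
- **Grip position:** the final picture put the centre of the grip's top about 5 mm from the commanded point. I put this down to bias in the colour mask and did not measure it again. The jaw corners matched a centre within 2 mm.

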